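# Pack out a mould press with spacer plates and clamp it

## Task

The brass mould lying in the small green lever press has to be clamped shut, but the foot of the press travels only 9 mm. Take the loose flat metal spacer plates and lay them flat on that mould one at a time, in one neat stack, the wide end squarely under the foot and the handle sticking out of the open front, until the gap is so snug that no further plate goes in. Then push the lever right down so that the foot presses on the stack, leave it down, leave any spare plate flat on the worktop and do not shift either mould.

Things in the scene. Friction and masses are not known exactly. Their poses are not given: they have to be found in the camera images.
- press: small C-frame press, green column and head on a dark base plate, fixed; front and sides open. Origin on the worktop under the ram axis; x points from the open front to the column, z up. mm: base plate x -67 to 78, y +-52, top at z 12; column x 41 to 75, y +-23; head x -23 to 75, y +-23, z 90 to 146, ram guide below it to z 82.
- press_foot: round dark foot of the ram, 38 mm diameter; origin at the middle of its underside, on the ram axis. With the lever up the underside is 63 mm above the worktop (up to 1 mm lower at the start, lever a little down); the lever lowers it by 9 mm in all. Sprung: it can be pushed up to 6 mm back into the ram, with 3 to 12 N.
- press_lever (a joint): lever of the press, rad: 0 = fully up, 1.0 = fully down (stop). Starts between 0 and 0.12, stays where it is left (friction about 0.2 N m). The foot goes down 9 mm per rad.
- lever_knob (a point): centre of the black ball knob, 26 mm diameter, 120 mm from the lever's pivot. The pivot axis runs along the press's x at y -10, z 116 mm; the lever, an 11 mm round bar in the press's plane x = 0, leaves the head on its right side (press -y), rising 55 degrees at joint 0 and 2 degrees below level at 1.0. Push it down from above.
- mould_thin_mid (a point): thin closed brass mould, 76 x 60 x 16 mm (x, y, z), point at its centre. One mould, drawn at random, lies in the press on the base plate, its centre 12 mm in front of the ram axis; the other lies on the brown board (12 mm thick) right of the press and stays there. Gap from this one up to the raised foot: 35 mm.
- mould_thick_mid (a point): thick closed brass mould, 76 x 60 x 26 mm (x, y, z), point at its centre; see the thin one. Gap from this one up to the raised foot: 25 mm.
- plate_a_mid (a point): spacer plate A, one of four alike: flat bare metal, 10 mm thick, 0.11 kg. Point at the centre of its wide end, half-way up; x points from handle to wide end. Wide end 52 x 44 mm (x +-26 mm); handle 24 mm wide, from x -26 to x -98 mm. Grip across the handle near x -80 mm to keep clear of the press's head. Starts flat on the worktop, handle roughly to the robot.
- plate_b_mid (a point): spacer plate B, one of four alike: flat bare metal, 10 mm thick, 0.11 kg. Point at the centre of its wide end, half-way up; x points from handle to wide end. Wide end 52 x 44 mm (x +-26 mm); handle 24 mm wide, from x -26 to x -98 mm. Grip across the handle near x -80 mm to keep clear of the press's head. Starts flat on the worktop, handle roughly to the robot.
- plate_c_mid (a point): spacer plate C, one of four alike: flat bare metal, 10 mm thick, 0.11 kg. Point at the centre of its wide end, half-way up; x points from handle to wide end. Wide end 52 x 44 mm (x +-26 mm); handle 24 mm wide, from x -26 to x -98 mm. Grip across the handle near x -80 mm to keep clear of the press's head. Starts flat on the worktop, handle roughly to the robot.
- plate_d_mid (a point): spacer plate D, one of four alike: flat bare metal, 10 mm thick, 0.11 kg. Point at the centre of its wide end, half-way up; x points from handle to wide end. Wide end 52 x 44 mm (x +-26 mm); handle 24 mm wide, from x -26 to x -98 mm. Grip across the handle near x -80 mm to keep clear of the press's head. Starts flat on the worktop, handle roughly to the robot.
- oil_bottle_mid (a point): brown bottle with black cap, 32 mm diameter, 66 mm tall, a bystander behind the press; point half-way up.

How it is judged:
On the way:
1. a spacer plate lies in the top place of the stack under the raised foot: no further plate would fit (((horizontal distance between plate_a_mid and press_foot below 0.015 m and angle between the x axis of plate_a_mid and the x axis of press, either way round below 0.2 rad and z of plate_a_mid in the frame of press between 0.0505 and 0.0555 m) or (horizontal distance between plate_b_mid and press_foot below 0.015 m and angle between the x axis of plate_b_mid and the x axis of press, either way round below 0.2 rad and z of plate_b_mid in the frame of press between 0.0505 and 0.0555 m) or (horizontal distance between plate_c_mid and press_foot below 0.015 m and angle between the x axis of plate_c_mid and the x axis of press, either way round below 0.2 rad and z of plate_c_mid in the frame of press between 0.0505 and 0.0555 m) or (horizontal distance between plate_d_mid and press_foot below 0.015 m and angle between the x axis of plate_d_mid and the x axis of press, either way round below 0.2 rad and z of plate_d_mid in the frame of press between 0.0505 and 0.0555 m)) and value of joint press_lever below 0.3 rad), for 0.3 s.
At the end, for the whole second after the job is handed in: Lever down (0.93 rad or more), foot pressing the stack with over 4 N, top plate in the place just below the raised foot; every plate in the stack (within 15 mm of the ram axis, 0.2 rad of the press) or flat on the worktop; the mould within 12 mm of its place (value of joint press_lever above 0.93 rad and contact force between press_foot and anything else above 4 N and ((horizontal distance between plate_a_mid and press_foot below 0.015 m and angle between the x axis of plate_a_mid and the x axis of press, either way round below 0.2 rad and z of plate_a_mid in the frame of press between 0.0505 and 0.0555 m) or (horizontal distance between plate_b_mid and press_foot below 0.015 m and angle between the x axis of plate_b_mid and the x axis of press, either way round below 0.2 rad and z of plate_b_mid in the frame of press between 0.0505 and 0.0555 m) or (horizontal distance between plate_c_mid and press_foot below 0.015 m and angle between the x axis of plate_c_mid and the x axis of press, either way round below 0.2 rad and z of plate_c_mid in the frame of press between 0.0505 and 0.0555 m) or (horizontal distance between plate_d_mid and press_foot below 0.015 m and angle between the x axis of plate_d_mid and the x axis of press, either way round below 0.2 rad and z of plate_d_mid in the frame of press between 0.0505 and 0.0555 m)) and ((horizontal distance between plate_a_mid and press_foot below 0.015 m and angle between the x axis of plate_a_mid and the x axis of press, either way round below 0.2 rad and z of plate_a_mid in the frame of press between 0.025 and 0.0555 m) or height (world z) of plate_a_mid below 0.009 m) and ((horizontal distance between plate_b_mid and press_foot below 0.015 m and angle between the x axis of plate_b_mid and the x axis of press, either way round below 0.2 rad and z of plate_b_mid in the frame of press between 0.025 and 0.0555 m) or height (world z) of plate_b_mid below 0.009 m) and ((horizontal distance between plate_c_mid and press_foot below 0.015 m and angle between the x axis of plate_c_mid and the x axis of press, either way round below 0.2 rad and z of plate_c_mid in the frame of press between 0.025 and 0.0555 m) or height (world z) of plate_c_mid below 0.009 m) and ((horizontal distance between plate_d_mid and press_foot below 0.015 m and angle between the x axis of plate_d_mid and the x axis of press, either way round below 0.2 rad and z of plate_d_mid in the frame of press between 0.025 and 0.0555 m) or height (world z) of plate_d_mid below 0.009 m) and ((x of mould_thin_mid in the frame of press between -0.024 and 0 m and y of mould_thin_mid in the frame of press between -0.012 and 0.012 m) or (x of mould_thick_mid in the frame of press between -0.024 and 0 m and y of mould_thick_mid in the frame of press between -0.012 and 0.012 m))); the robot touches nothing.
It fails at once if a mould is shifted by more than 15 mm (distance of any of mould_thin_mid, mould_thick_mid from where it was at the start of the episode above 0.015 m).
It fails at once if the brown bottle is knocked over or shoved (distance of oil_bottle_mid from where it was at the start of the episode above 0.03 m).
It also fails if it takes over 62 s, if anything falls off the work surface, if the arm or the gripper's body presses on something with over 40 N, if the wrist force passes 120 N, or if a joint passes its speed limit or range.

## Robot

A 6-joint arm with a two-finger parallel gripper is mounted at the origin on a cart in front of the work surface, level with it; the furniture and walls round the work are solid. World frame = base frame: x ahead of the robot, y to its left, z up, the work surface at z = 0. Lengths are in m, angles in rad, forces in N, time in s.
With the tool pointing down it reaches from about 0.3 to 0.75 m from the base axis. Payload 8.5 kg.
Tool frame: the origin (TCP) lies on the front face of the gripper's body, between the roots of the fingers; the fingertips stand 73 mm ahead of it and the grasp point (between the pads) lies 54 mm ahead of it (nose_length is the distance from the TCP to the fingertips, in m); z points along the fingers, y is the direction in which the jaws open and shut (so a half turn about z gives the same grasp; the last joint's range is limited). The gripper opens to 85 mm and grips with 20 to 120 N. Pads are 22 mm wide; open, the fingers measure 114 mm over their backs; the gripper's body (76 mm by 85 mm) begins 54 mm behind the grasp point. The pads swing forward as they close: fully open they stand 13 mm farther back than shut.
Start: joints at [-1.387, 0.381, 1.297, -0, 1.464, -0.215], TCP at [0.214, -0.507, 0.304] pointing down, gripper open.
Joint ranges: [-3.11, 3.11], [-0.89, 2.33], [0.22, 2.48], [-1.42, 4.56], [0.17, 2.85], [-2.88, 2.88]. Speed limits (rad/s): [2.39, 2.39, 3.14, 3.14, 3.14, 3.14].

## Interface

Orientations are given as [roll, pitch, yaw] about the fixed x, y, z axes, in that order (R = Rz(yaw) Ry(pitch) Rx(roll)).
In Python, from plant import sense, read_camera, hand_in, nose_length gives the robot as it stands.
- The arm moves only by the tool servo_tool, never from a script. Its arguments are lists of equal length, an entry for each row: "slide": the shift along the world's x, y, z in m, a list of three; "turn": the turn about the world's z in degrees; "claw": the opening in per cent of the stroke, from 0 (shut) to 100 (fully open). In form: {"slide": [[tx, ty, tz], ...], "turn": [turn, ...], "claw": [claw, ...]}. A call has 1 to 20 rows; each row is the pose to reach, as a shift and turn from the pose commanded when the call began; what a row does not reach only later rows make up. A row lasts 1/10 s, in which the tool goes at most 50 mm and 8.59 degrees, less where a joint would pass 70% of its speed; a pose out of reach is approached as far as the arm can. A call with a gripper value outside its range is refused whole. The fingers move at their own pace and stop on an object; "force" is the grip in N (left out, the last holds). Time passes only in rows, so rows that repeat a pose let the fingers close. It gives the time, the measured TCP pose, the force and the opening at its end, in the units of the state.
- sense(): the state, without advancing time (a new reading comes with each control period).
- read_camera(name): name is "side" or "top" or "wrist"; returns a dict with "image" (420x560x3 uint8, red, green, blue), "K" (3x3 intrinsics, pixels), "world_to_cam" (4x4, takes a point from world to camera coordinates). Camera axes: x right, y down, z forward; pixel columns grow to the right and rows downward; lengths in m; the calibration is good to about 2 mm. A picture is of the moment at which its call begins. There is no depth.
- hand_in(): hands the job in, once; it reports no verdict.
The state is a dict: "clock": time; "q": joint angles; "qvel": joint speeds; "effort": joint torques, N m; "ee_pos": TCP position; "eef_rot": TCP orientation; "force": force on the tool from outside, world axes, zero at the start; "ft_torque": the same for the moment, N m; "gripper_width": finger opening in m.
Only numpy, scipy, OpenCV 4.12 (cv2) and the standard library are available. Lean on these libraries where they do the work, as an engineer would, in place of code of your own. Each camera call takes 0.05 s, during which the arm holds its last target.

## Working session

There is one attempt and no reset: what is moved stays moved. The work goes in short steps, Python scripts to look and compute and a tool call to move; the robot and the scene stay as the last step left them, time stands still between calls to the robot, and variables do not carry over. Pictures are saved under pics/ and viewed, and the job is handed in when it is done.

Besides the shell and the picture viewer there is one more tool, called after ">>>" by a JSON object that holds its "method" and its "body", one argument or row to a line. servo_tool: Moves the arm, as the interface text tells. Its arguments: {"type":"object","properties":{"slide":{"type":"array","items":{"type":"array","items":{"type":"number"}}},"turn":{"type":"array","items":{"type":"number"}},"claw":{"type":"array","items":{"type":"number"}},"force":{"type":"number"}},"required":["slide","turn","claw"]}

```bash
ls; mkdir -p pics; python3 - <<'E'
from plant import sense, read_camera, nose_length
import cv2
s=sense(); print(s); print(nose_length)
for n in ("side","top","wrist"):
    c=read_camera(n); cv2.imwrite(f"pics/{n}0.png",c["image"][:,:,::-1]); print(n,c["K"].round(1).tolist(),c["world_to_cam"].round(4).tolist())
E
```

```text
pics
{'clock': 0.0, 'q': array([-1.38728536e+00,  3.81202085e-01,  1.29828273e+00, -1.67488698e-05,
        1.46361374e+00, -2.15284547e-01]), 'qvel': array([-0.00193314,  0.00054205,  0.00130965, -0.0001032 , -0.00085285,
        0.00068206]), 'effort': array([ 1.01687492e-03, -4.48463273e+01, -2.31274366e+01, -1.39821359e-04,
        4.94427863e-03, -2.45273787e-05]), 'ee_pos': array([ 0.21353541, -0.50663994,  0.30330103]), 'eef_rot': array([-3.14011796e+00, -3.05433599e-04,  3.98797094e-01]), 'force': array([-0.09132665, -0.11534691, -0.00567887]), 'ft_torque': array([-0.02184513, -0.00508514,  0.04489195]), 'gripper_width': 0.08535460534729963}
0.0726
side [[383.0, 0.0, 284.5], [0.0, 383.0, 211.1], [0.0, 0.0, 1.0]] [[0.9814, -0.1918, 0.0111, -0.6256], [-0.1053, -0.5856, -0.8037, 0.1657], [0.1607, 0.7876, -0.5949, 0.8694], [0.0, 0.0, 0.0, 1.0]]
top [[452.9, 0.0, 277.7], [0.0, 452.9, 200.5], [0.0, 0.0, 1.0]] [[-0.0134, -0.9999, 0.008, -0.0593], [-0.9978, 0.0128, -0.0658, 0.6373], [0.0657, -0.0088, -0.9978, 1.2911], [0.0, 0.0, 0.0, 1.0]]
wrist [[305.4, 0.0, 279.7], [0.0, 305.4, 217.4], [0.0, 0.0, 1.0]] [[0.3883, -0.9215, -0.0023, -0.5501], [-0.8869, -0.3744, 0.2708, -0.0347], [-0.2504, -0.1032, -0.9626, 0.3796], [0.0, 0.0, 0.0, 1.0]]
```

View pics/side0.png

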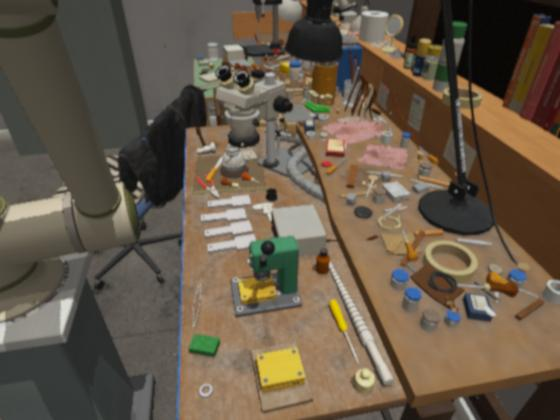

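View pics/top0.png

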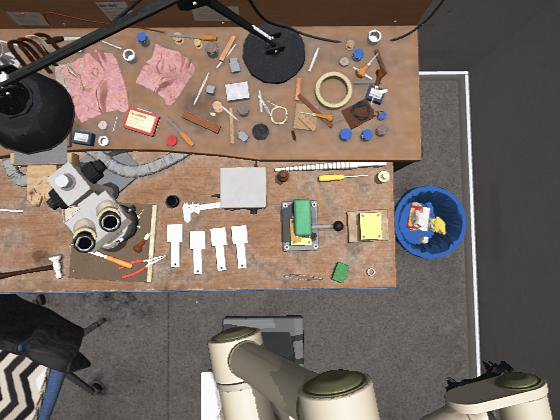

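View pics/wrist0.png

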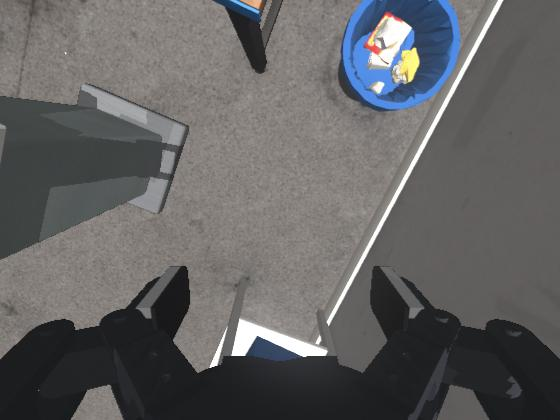

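```bash
python3 - <<'E'
import cv2
a=cv2.imread("pics/side0.png"); b=cv2.imread("pics/top0.png")
cv2.imwrite("pics/side0z.png",cv2.resize(a[180:410,180:400],None,fx=3.4,fy=2.6,interpolation=cv2.INTER_CUBIC)[:600,:800])
cv2.imwrite("pics/top0z.png",cv2.resize(b[180:300,150:400],None,fx=3.2,fy=3.2,interpolation=cv2.INTER_CUBIC))
E
```

```text
(no output)
```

View pics/side0z.png

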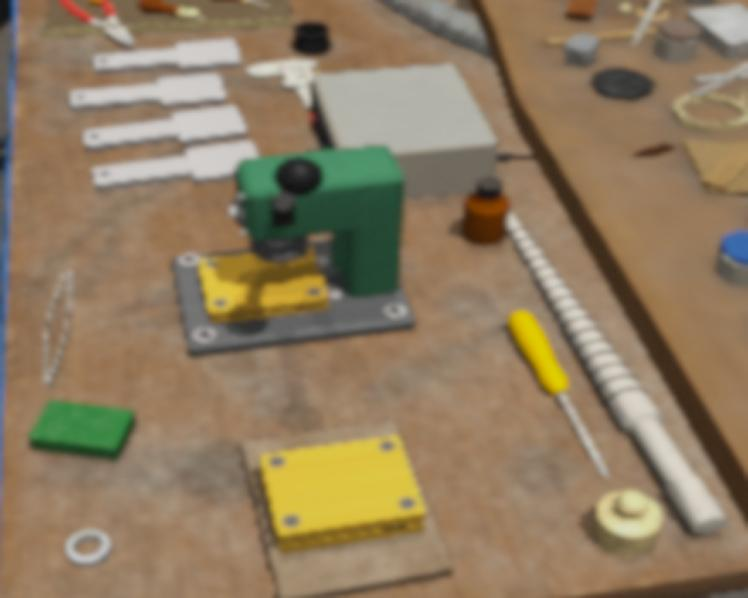

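View pics/top0z.png

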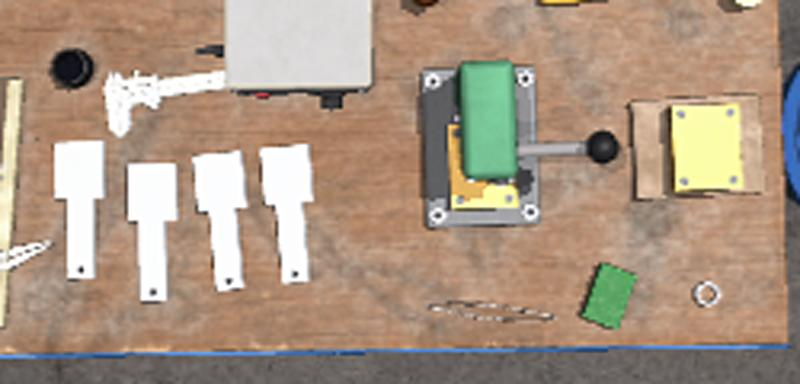

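```bash
cat > h.py <<'E'
import numpy as np, cv2
from plant import sense, read_camera
def cam(n,save=None):
    c=read_camera(n)
    if save: cv2.imwrite(f"pics/{save}.png",c["image"][:,:,::-1])
    return c
def ray(c,uv):
    T=c["world_to_cam"];R,t=T[:3,:3],T[:3,3]
    d=R.T@np.linalg.inv(c["K"])@np.array([uv[0],uv[1],1.]); return -R.T@t,d/np.linalg.norm(d)
def onplane(c,uv,z):
    o,d=ray(c,uv); return o+d*(z-o[2])/d[2]
def tri(c1,u1,c2,u2):
    o1,d1=ray(c1,u1);o2,d2=ray(c2,u2)
    A=np.c_[d1,-d2]; s=np.linalg.lstsq(A,o2-o1,rcond=None)[0]
    p,q=o1+s[0]*d1,o2+s[1]*d2; return (p+q)/2,np.linalg.norm(p-q)
def proj(c,p):
    T=c["world_to_cam"]; x=T[:3,:3]@np.asarray(p)+T[:3,3]; return (c["K"]@(x/x[2]))[:2]
def blobs(mask,amin,amax=1e9):
    n,l,st,ce=cv2.connectedComponentsWithStats(mask.astype(np.uint8))
    return [(st[i],ce[i],(l==i)) for i in range(1,n) if amin<st[i][4]<amax]
E
python3 - <<'E'
from h import *
t=cam("top");s=cam("side")
out={}
for n,c in(("top",t),("side",s)):
    im=c["image"].astype(int); hsv=cv2.cvtColor(c["image"],cv2.COLOR_RGB2HSV)
    w=(hsv[...,1]<45)&(hsv[...,2]>185)
    print(n)
    for st,ce,m in blobs(w,150,900):
        if not (150<ce[0]<260 and 190<ce[1]<280): continue
        cnt=cv2.findContours(m.astype(np.uint8),0,2)[0][0]
        print(st.tolist(),ce.round(1), 'rect',cv2.minAreaRect(cnt))
        if n=="top":
            ys,xs=np.nonzero(m); P=np.array([onplane(c,(x,y),0.010) for x,y in zip(xs,ys)])[:,:2]
            cc=P.mean(0); U,S,V=np.linalg.svd(P-cc); ax=V[0]*np.sign(V[0][0])
            a=(P-cc)@ax; b=(P-cc)@np.array([-ax[1],ax[0]])
            print('  c',cc.round(4),'yaw',np.degrees(np.arctan2(ax[1],ax[0])).round(1),'ext',a.min().round(4),a.max().round(4),b.min().round(4),b.max().round(4))
    g=(hsv[...,0]>20)&(hsv[...,0]<32)&(hsv[...,1]>120)&(hsv[...,2]>110)
    for st,ce,m in blobs(g,40): print('yel',st.tolist(),ce.round(1))
    k=(hsv[...,2]<45)
    for st,ce,m in blobs(k,20,400):
        if 230<ce[0]<400 and 180<ce[1]<300: print('blk',st.tolist(),ce.round(1))
    gr=(hsv[...,0]>65)&(hsv[...,0]<90)&(hsv[...,1]>100)
    for st,ce,m in blobs(gr,100): print('grn',st.tolist(),ce.round(1),cv2.minAreaRect(cv2.findContours(m.astype(np.uint8),0,2)[0][0]))
E
```

```text
top
[167, 224, 16, 43, 474] [174.4 241.8] rect ((174.5, 245.0), (42.0, 15.0), 90.0)
  c [0.5213 0.2335] yaw 1.1 ext -0.0703 0.0519 -0.0231 0.0213
[231, 225, 17, 44, 483] [239.9 243.3] rect ((240.3310546875, 246.47242736816406), (42.68537902832031, 15.529504776000977), 85.2363510131836)
  c [0.5143 0.0436] yaw 4.8 ext -0.0707 0.0524 -0.0231 0.0221
[210, 227, 17, 44, 477] [219.1 245.4] rect ((219.4713134765625, 248.6844482421875), (42.732872009277344, 15.481611251831055), 84.80557250976562)
  c [0.5089 0.1042] yaw 5.1 ext -0.071 0.0523 -0.0229 0.022
[190, 231, 16, 43, 484] [197.2 248.6] rect ((197.5, 252.0), (42.0, 15.0), 90.0)
  c [0.5005 0.1676] yaw 0.6 ext -0.0703 0.0515 -0.0229 0.0207
yel [319, 174, 26, 7, 120] [330.6 177.1]
yel [431, 217, 15, 18, 159] [438.8 224.7]
blk [334, 221, 9, 10, 53] [337.7 225.6]
grn [293, 199, 19, 37, 321] [302.2 216.9] ((301.9269104003906, 217.09898376464844), (36.242435455322266, 17.141172409057617), 87.79740142822266)
side
[211, 195, 39, 10, 220] [233.1 200.3] rect ((229.9615478515625, 200.69235229492188), (7.814188003540039, 38.450767517089844), 82.87
[... 152 characters left out ...]
61)
[205, 221, 47, 14, 307] [231.4 228. ] rect ((227.68917846679688, 228.6351318359375), (9.370742797851562, 46.19611740112305), 80.53767395019531)
[208, 235, 47, 15, 324] [233.2 242.4] rect ((231.1923065185547, 243.4615478515625), (10.394155502319336, 47.656227111816406), 78.69007110595703)
yel [420, 39, 22, 13, 111] [429.7  46. ]
yel [280, 61, 10, 14, 83] [284.9  66.7]
yel [238, 278, 38, 25, 563] [254.5 290.3]
yel [329, 299, 18, 33, 286] [337.8 314.5]
yel [256, 348, 49, 43, 1550] [279.8 368.5]
blk [267, 190, 9, 10, 77] [271.1 194.7]
blk [262, 243, 12, 12, 90] [267.2 249.1]
blk [260, 261, 7, 7, 39] [262.7 263.5]
grn [250, 237, 48, 56, 1504] [279.  260.5] ((273.5, 264.5), (55.0, 47.0), 90.0)
```

```bash
python3 - <<'E'
from h import *
from scipy.spatial.transform import Rotation as R
c=cam("wrist"); s=sense(); T=c["world_to_cam"]; Rw=T[:3,:3]
o=-Rw.T@T[:3,3]; Rt=R.from_euler('xyz',s['eef_rot']).as_matrix()
print('cam pos',o,'in tool',Rt.T@(o-s['ee_pos'])); print('view dir in tool',(Rt.T@Rw.T).round(3)); print(Rt.round(3))
t=cam("top");sd=cam("side")
print(tri(t,(337.7,225.6),sd,(267.2,249.1)))
print([onplane(t,u,.146) for u in((302,217),)], [onplane(t,(371,226),.03)])
E
```

```text
cam pos [ 0.27788529 -0.48077701  0.37378809] in tool [ 0.06937326  0.00099292 -0.07004557]
view dir in tool [[-0.    -0.963 -0.271]
 [ 1.     0.    -0.001]
 [ 0.001 -0.271  0.963]]
[[ 0.922  0.388 -0.   ]
 [ 0.388 -0.922  0.   ]
 [ 0.    -0.    -1.   ]]
(array([ 0.56127614, -0.21413486,  0.20609169]), np.float64(0.0025111662494897093))
[array([ 0.58425632, -0.12942486,  0.146     ])] [array([ 0.55914718, -0.3344224 ,  0.03      ])]
```

>>> {"method": "servo_tool", "body": {
  "slide": [
    [0.03, 0.04, 0.03],
    [0.06, 0.08, 0.06],
    [0.09, 0.115, 0.06],
    [0.12, 0.15, 0.06],
    [0.15, 0.19, 0.06],
    [0.18, 0.23, 0.06],
    [0.21, 0.265, 0.06],
    [0.24, 0.3, 0.06],
    [0.265, 0.335, 0.06],
    [0.286, 0.357, 0.06],
    [0.286, 0.357, 0.06],
    [0.286, 0.357, 0.06],
    [0.286, 0.357, 0.06]
  ],
  "turn": [0, -6, -12, -18, -22.8, -22.8, -22.8, -22.8, -22.8, -22.8, -22.8, -22.8, -22.8],
  "claw": [100, 100, 100, 60, 50, 50, 50, 50, 50, 50, 50, 50, 50],
  "force": 60
}}

```text
clock: 1.7
ee_pos: [0.4991, -0.1505, 0.3639]
eef_rot: [3.141, 0.0, -0.0]
force: [0.3, -0.1, -0.1]
gripper_width: 0.0429
```

```bash
python3 - <<'E'
from h import *
import pickle
c=cam("wrist","w1"); s=sense(); print(s['ee_pos'],s['eef_rot'],s['clock'],s['gripper_width'])
pickle.dump(c,open("w1.pkl","wb"))
E
```

```text
[ 0.49903676 -0.1506641   0.36395996] [ 3.14142682e+00  1.25064026e-04 -5.99009207e-04] 1.75 0.04237343166691872
```

View pics/w1.png

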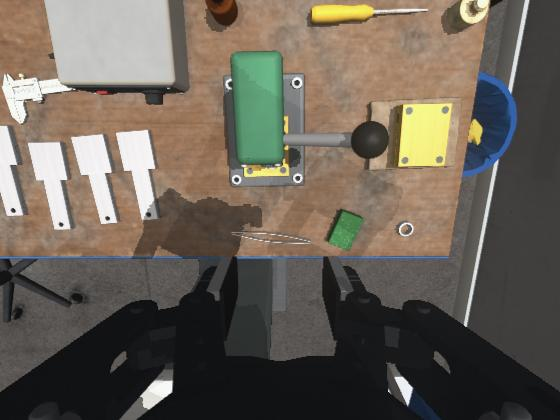

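>>> {"method": "servo_tool", "body": {
  "slide": [
    [-0.01, 0.045, 0],
    [-0.02, 0.09, 0],
    [-0.028, 0.13, 0],
    [-0.034, 0.165, -0.03],
    [-0.038, 0.19, -0.06],
    [-0.038, 0.19, -0.064],
    [-0.038, 0.19, -0.064],
    [-0.038, 0.19, -0.064]
  ],
  "turn": [0, 0, 4.8, 4.8, 4.8, 4.8, 4.8, 4.8],
  "claw": [50, 50, 50, 50, 50, 50, 50, 50]
}}

```text
clock: 2.55
ee_pos: [0.4622, 0.0389, 0.301]
eef_rot: [3.141, -0.002, 0.083]
force: [-0.1, 0.8, 0.7]
gripper_width: 0.0429
```

```bash
python3 - <<'E'
from h import *
import pickle
c=cam("wrist","w2"); s=sense(); print(s['ee_pos'],s['eef_rot'],s['clock'],s['gripper_width'])
pickle.dump(c,open("w2.pkl","wb"))
w1=pickle.load(open("w1.pkl","rb"))
t=cam("top");pickle.dump(t,open("t1.pkl","wb")); sd=cam("side");pickle.dump(sd,open("s1.pkl","wb"))
# plates: corners of wide end via ray-cast silhouettes
for n,cc in(("w1",w1),("w2",c)):
    hsv=cv2.cvtColor(cc["image"],cv2.COLOR_RGB2HSV)
    w=(hsv[...,1]<40)&(hsv[...,2]>170)
    for st,ce,m in blobs(w,700,6000):
        ys,xs=np.nonzero(m); 
        if st[0]<2 or ys.max()>300 or ys.min()<5: continue
        for z in(0.010,):
            P=np.array([onplane(cc,(x,y),z) for x,y in zip(xs,ys)])[:,:2]
            q=P.mean(0); V=np.linalg.svd(P-q,full_matrices=False)[2]; ax=V[0]*np.sign(V[0][0])
            a=(P-q)@ax; b=(P-q)@np.array([-ax[1],ax[0]])
            print(n,ce.round(1),st[4],'c',q.round(4),'yaw',np.degrees(np.arctan2(ax[1],ax[0])).round(1),'ext',a.min().round(4),a.max().round(4),b.min().round(4),b.max().round(4))
E
```

```text
[0.46223148 0.03890809 0.30101911] [ 3.14084324e+00 -2.15098893e-03  8.28241608e-02] 2.6 0.04309937346215583
w1 [137.9 164.2] 1928 c [0.5244 0.0443] yaw 3.2 ext -0.0775 0.0454 -0.022 0.0223
w1 [ 95.5 171.3] 2033 c [0.5145 0.1041] yaw 5.3 ext -0.0741 0.0494 -0.0217 0.0219
w1 [ 51.  178.1] 2012 c [0.5052 0.1678] yaw 0.7 ext -0.0739 0.0496 -0.0218 0.022
w2 [170.6  36.6] 2638 c [0.6182 0.1667] yaw -76.4 ext -0.0443 0.0701 -0.0312 0.0278
w2 [112.6 120.8] 3183 c [0.527 0.233] yaw 1.5 ext -0.0746 0.0488 -0.0217 0.0217
w2 [226.3 140.6] 2978 c [0.516  0.1042] yaw 5.7 ext -0.0752 0.0479 -0.0218 0.0218
w2 [279.3 140.8] 2993 c [0.5208 0.0436] yaw 4.8 ext -0.0735 0.0479 -0.0215 0.0217
w2 [170.8 142.4] 2864 c [0.5088 0.1677] yaw 1.0 ext -0.0704 0.046 -0.0214 0.0217
```

View pics/w2.png

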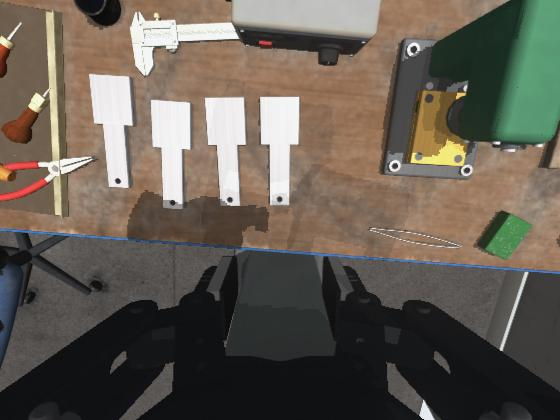

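```bash
python3 - <<'E'
import cv2
a=cv2.imread("pics/w1.png")[60:200,210:320]; b=cv2.imread("pics/w2.png")[30:190,375:490]
a=cv2.resize(a,(440,560),interpolation=cv2.INTER_CUBIC)
b=cv2.resize(b,(460,640),interpolation=cv2.INTER_CUBIC)
cv2.imwrite("pics/w1z.png",a);cv2.imwrite("pics/w2z.png",b[:600])
s=cv2.imread("pics/side0.png")[230:320,220:310]; cv2.imwrite("pics/s1z.png",cv2.resize(s,(600,600),interpolation=cv2.INTER_CUBIC))
E
```

```text
(no output)
```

View pics/w1z.png

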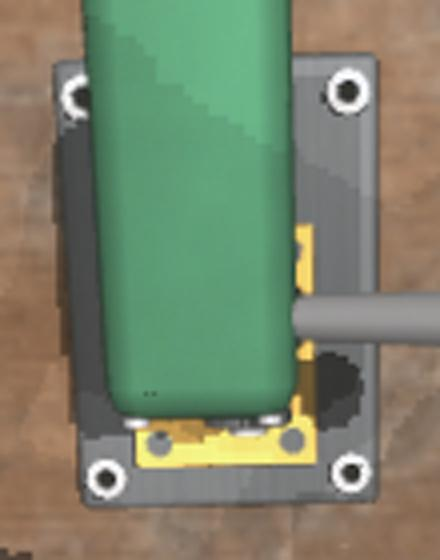

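View pics/w2z.png

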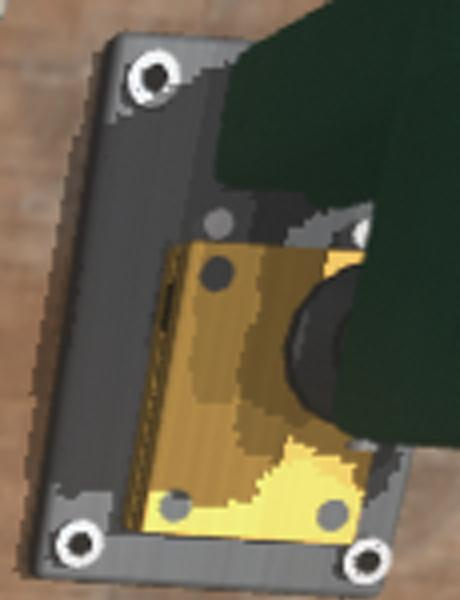

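View pics/s1z.png

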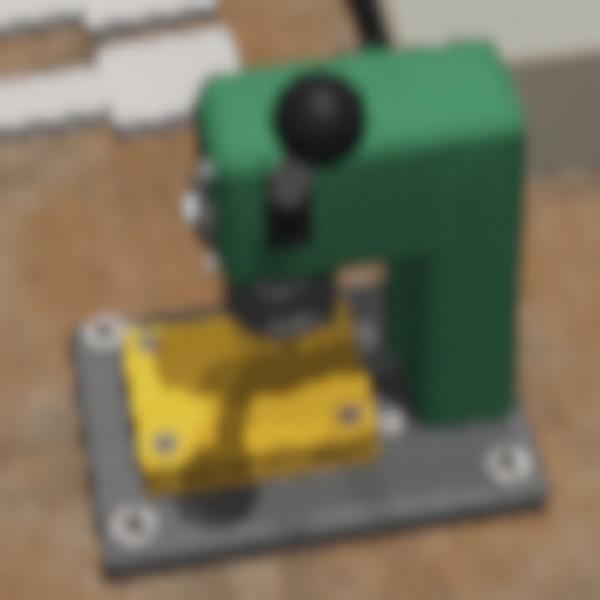

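```bash
cat > m.py <<'E'
from h import *
import pickle
L=lambda n:pickle.load(open(n+".pkl","rb"))
w1,w2,sd=L("w1"),L("w2"),L("s1")
f=lambda x,y,ox,oy,k:(ox+(x+.5)/k-.5,oy+(y+.5)/k-.5)
A={k:f(*v,210,60,4) for k,v in dict(BR=(348,92),FL=(106,479),FR=(351,473),mFL=(160,442),mFR=(292,440)).items()}
B={k:f(*v,375,30,4) for k,v in dict(BL=(154,76),FL=(79,543),FR=(367,561),mBL=(217,273),mFL=(175,507),mFR=(333,515)).items()}
S={k:f(*v,220,230,6.6667) for k,v in dict(FL=(104,330),FR=(133,525),BR=(508,463),mFL=(148,340),mFR=(166,443),mBR=(350,414)).items()}
for n,(c1,a),(c2,b) in(("w1w2",(w1,A),(w2,B)),("w1s",(w1,A),(sd,S)),("w2s",(w2,B),(sd,S))):
    for k in a:
        if k in b:
            p,e=tri(c1,a[k],c2,b[k]); print(n,k,p.round(4),round(e,4))
for n,c,D in(("w1",w1,A),("w2",w2,B),("s",sd,S)):
    for k in D:
        print(n,k,onplane(c,D[k],.012 if k[0]!='m' else .028).round(4))
E
python3 m.py
```

```text
w1w2 FL [ 0.5052 -0.0909  0.0158] 0.0004
w1w2 FR [ 0.5071 -0.1751  0.0155] 0.0002
w1w2 mFL [ 0.5187 -0.111   0.0274] 0.0009
w1w2 mFR [ 0.5198 -0.1547  0.0282] 0.0001
w1s BR [ 0.6284 -0.1723  0.0133] 0.0002
w1s FL [ 0.505  -0.0907  0.0138] 0.0006
w1s FR [ 0.5068 -0.1752  0.0132] 0.0001
w1s mFL [ 0.519  -0.1109  0.0274] 0.0001
w1s mFR [ 0.5198 -0.1547  0.0258] 0.0005
w2s FL [ 0.5053 -0.0914  0.0144] 0.0
w2s FR [ 0.5069 -0.1759  0.0141] 0.0003
w2s mFL [ 0.5186 -0.1111  0.0275] 0.0007
w2s mFR [ 0.5199 -0.1556  0.0267] 0.0004
w1 BR [ 0.6284 -0.1724  0.012 ]
w1 FL [ 0.5044 -0.0903  0.012 ]
w1 FR [ 0.5065 -0.1753  0.012 ]
w1 mFL [ 0.5192 -0.111   0.028 ]
w1 mFR [ 0.5198 -0.1547  0.028 ]
w2 BL [ 0.6277 -0.0896  0.012 ]
w2 FL [ 0.5051 -0.0923  0.012 ]
w2 FR [ 0.507  -0.1772  0.012 ]
w2 mBL [ 0.5789 -0.1094  0.028 ]
w2 mFL [ 0.5183 -0.1108  0.028 ]
w2 mFR [ 0.5197 -0.1548  0.028 ]
s FL [ 0.5054 -0.089   0.012 ]
s FR [ 0.5068 -0.1742  0.012 ]
s BR [ 0.6287 -0.1713  0.012 ]
s mFL [ 0.519  -0.1115  0.028 ]
s mFR [ 0.52   -0.1567  0.028 ]
s mBR [ 0.5796 -0.1555  0.028 ]
```

```bash
python3 - <<'E'
from m import *
def hole(c,u):
    g=cv2.cvtColor(c["image"],cv2.COLOR_RGB2GRAY).astype(float); x,y=map(int,u); p=g[y-5:y+6,x-5:x+6]; 
    w=np.clip(90-p,0,None); Y,X=np.mgrid[y-5:y+6,x-5:x+6]; return (w*X).sum()/w.sum(),(w*Y).sum()/w.sum()
for a,b in(((149,214),(280,200)),((107,219),(230,200)),((61,225),(173,203))):
    ha,hb=hole(w1,a),hole(w2,b); print(np.round(ha,1),np.round(hb,1),tri(w1,ha,w2,hb))
E
```

```text
w1w2 FL [ 0.5052 -0.0909  0.0158] 0.0004
w1w2 FR [ 0.5071 -0.1751  0.0155] 0.0002
w1w2 mFL [ 0.5187 -0.111   0.0274] 0.0009
w1w2 mFR [ 0.5198 -0.1547  0.0282] 0.0001
w1s BR [ 0.6284 -0.1723  0.0133] 0.0002
w1s FL [ 0.505  -0.0907  0.0138] 0.0006
w1s FR [ 0.5068 -0.1752  0.0132] 0.0001
w1s mFL [ 0.519  -0.1109  0.0274] 0.0001
w1s mFR [ 0.5198 -0.1547  0.0258] 0.0005
w2s FL [ 0.5053 -0.0914  0.0144] 0.0
w2s FR [ 0.5069 -0.1759  0.0141] 0.0003
w2s mFL [ 0.5186 -0.1111  0.0275] 0.0007
w2s mFR [ 0.5199 -0.1556  0.0267] 0.0004
w1 BR [ 0.6284 -0.1724  0.012 ]
w1 FL [ 0.5044 -0.0903  0.012 ]
w1 FR [ 0.5065 -0.1753  0.012 ]
w1 mFL [ 0.5192 -0.111   0.028 ]
w1 mFR [ 0.5198 -0.1547  0.028 ]
w2 BL [ 0.6277 -0.0896  0.012 ]
w2 FL [ 0.5051 -0.0923  0.012 ]
w2 FR [ 0.507  -0.1772  0.012 ]
w2 mBL [ 0.5789 -0.1094  0.028 ]
w2 mFL [ 0.5183 -0.1108  0.028 ]
w2 mFR [ 0.5197 -0.1548  0.028 ]
s FL [ 0.5054 -0.089   0.012 ]
s FR [ 0.5068 -0.1742  0.012 ]
s BR [ 0.6287 -0.1713  0.012 ]
s mFL [ 0.519  -0.1115  0.028 ]
s mFR [ 0.52   -0.1567  0.028 ]
s mBR [ 0.5796 -0.1555  0.028 ]
[148.4 214.2] [279.4 198.7] (array([0.45412554, 0.03795908, 0.01054417]), np.float64(0.00022605762513988609))
[107.3 217.8] [229.6 199.2] (array([0.44859484, 0.09783062, 0.01050059]), np.float64(3.5251017674133524e-05))
[ 60.8 224. ] [172.3 202.2] (array([0.4391299 , 0.16676459, 0.01053984]), np.float64(0.0001244360128208039))
```

>>> {"method": "servo_tool", "body": {
  "slide": [
    [0, 0, -0.045],
    [0, 0, -0.09],
    [0, 0, -0.135],
    [0, 0, -0.175],
    [0, 0, -0.205],
    [0, 0, -0.205],
    [0, 0, -0.205]
  ],
  "turn": [0, 0, 0, 0, 0, 0, 0],
  "claw": [50, 50, 50, 50, 50, 50, 50]
}}

```text
clock: 3.4
ee_pos: [0.4622, 0.0397, 0.0957]
eef_rot: [3.141, -0.001, 0.084]
force: [0.1, 0.5, -0.2]
gripper_width: 0.0428
```

```bash
python3 - <<'E'
from h import *
c=cam("wrist","w3"); s=sense(); print(s['ee_pos'],s['eef_rot'],s['clock'],s['gripper_width'])
E
```

```text
[0.46250115 0.03976665 0.09637804] [ 3.14097225e+00 -2.44750801e-03  8.42042193e-02] 3.45 0.04241738092445803
```

View pics/w3.png

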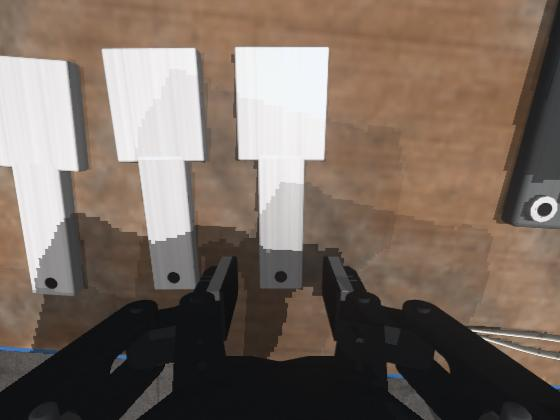

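>>> {"method": "servo_tool", "body": {
  "slide": [
    [0, 0, -0.012],
    [0, 0, -0.0205],
    [0, 0, -0.0205],
    [0, 0, -0.0205],
    [0, 0, -0.0205],
    [0, 0, -0.0205],
    [0, 0, -0.0205],
    [0, 0, -0.0205]
  ],
  "turn": [0, 0, 0, 0, 0, 0, 0, 0],
  "claw": [50, 50, 50, 10, 5, 5, 5, 5],
  "force": 80
}}

```text
clock: 4.25
ee_pos: [0.4619, 0.0401, 0.0756]
eef_rot: [3.141, -0.002, 0.085]
force: [-2.0, -0.1, 7.0]
gripper_width: 0.0214
```

>>> {"method": "servo_tool", "body": {
  "slide": [
    [0, 0, 0.02],
    [0.006, 0, 0.04],
    [0.012, -0.03, 0.04],
    [0.0185, -0.06, 0.04],
    [0.0185, -0.06, 0.04],
    [0.0185, -0.06, 0.04]
  ],
  "turn": [0, 0, -2, -3.5, -3.5, -3.5],
  "claw": [5, 5, 5, 5, 5, 5]
}}

```text
clock: 4.85
ee_pos: [0.48, -0.0201, 0.1147]
eef_rot: [-3.141, -0.0, 0.023]
force: [0.4, 0.6, -1.8]
gripper_width: 0.0209
```

```bash
python3 - <<'E'
from h import *
c=cam("wrist","w4"); d=cam("side"); s=sense(); print(s['ee_pos'],s['eef_rot'],s['clock'],s['gripper_width'],s['force'])
cv2.imwrite("pics/s4.png",cv2.resize(d["image"][170:320,170:320,::-1],(600,600),interpolation=cv2.INTER_CUBIC))
import pickle; pickle.dump((c,d),open("p4.pkl","wb"))
E
```

```text
[ 0.47970088 -0.01917296  0.11451937] [-3.14129647e+00  4.88145580e-04  2.42051815e-02] 4.95 0.021330241527530703 [-0.56022225  0.62683517 -0.0062706 ]
```

View pics/w4.png

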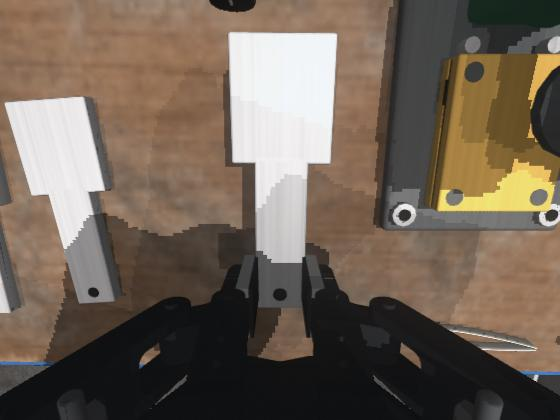

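View pics/s4.png

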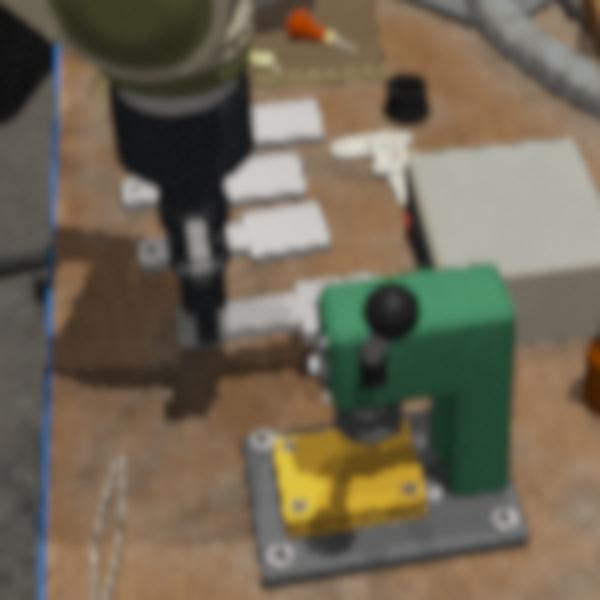

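```bash
cat > tilt.py <<'E'
from h import *
def tilt(c,s,rows=(38,155),cx=280,hand=(175,225),thr=None,verbose=True):
    im=c["image"]; g=cv2.cvtColor(im,cv2.COLOR_RGB2GRAY).astype(float); hsv=cv2.cvtColor(im,cv2.COLOR_RGB2HSV)
    K=c["K"]; T=c["world_to_cam"]; R,t=T[:3,:3],T[:3,3]
    out=[]
    for y in list(range(*rows))+list(range(*hand)):
        sat=hsv[y,:,1].astype(float); val=hsv[y,:,2].astype(float)
        ok=(sat<45)&(val>95)
        if not ok[cx]: continue
        l=cx
        while l>0 and ok[l]: l-=1
        r=cx
        while r<559 and ok[r]: r+=1
        W=0.044 if y<rows[1] else 0.024
        d=K[0,0]*W/(r-l-1)
        pc=d*np.linalg.inv(K)@np.array([(l+r)/2,y,1.]); p=R.T@(pc-t)
        out.append((y,l,r,*p))
    return np.array(out)
E
python3 - <<'E'
from tilt import *
import pickle
c,d=pickle.load(open("p4.pkl","rb"))
o=tilt(c,None)
for r in o[::14]: print(r.round(4))
x,y,z=o[:,3],o[:,4],o[:,5]
print('zfit',np.polyfit(x,z,1),'z at centre',np.polyval(np.polyfit(x,z,1),.561), 'yfit deg',np.degrees(np.arctan(np.polyfit(x,y,1)[0])))
# front/back edge of wide end col 280
hsv=cv2.cvtColor(c["image"],cv2.COLOR_RGB2HSV)
col=(hsv[:,250:310,1]<45)&(hsv[:,250:310,2]>95); top=np.argmax(col,axis=0); print('front row',top.mean())
for z in(.045,.05,.055): print(z,onplane(c,(282,top.mean()-.5),z), onplane(c,(280,294),z))
E
```

```text
[ 3.800e+01  2.270e+02  3.380e+02  5.856e-01 -1.940e-02  4.770e-02]
[ 5.200e+01  2.270e+02  3.370e+02  5.805e-01 -1.930e-02  4.800e-02]
[ 6.600e+01  2.280e+02  3.360e+02  5.755e-01 -1.940e-02  4.700e-02]
[ 8.00e+01  2.28e+02  3.36e+02  5.70e-01 -1.96e-02  4.86e-02]
[ 9.400e+01  2.290e+02  3.350e+02  5.647e-01 -1.970e-02  4.760e-02]
[ 1.080e+02  2.290e+02  3.340e+02  5.591e-01 -1.960e-02  4.790e-02]
[ 1.220e+02  2.300e+02  3.330e+02  5.535e-01 -1.980e-02  4.680e-02]
[ 1.360e+02  2.300e+02  3.330e+02  5.477e-01 -1.990e-02  4.850e-02]
[ 1.500e+02  2.310e+02  3.320e+02  5.417e-01 -2.000e-02  4.740e-02]
[ 1.840e+02  2.540e+02  3.080e+02  5.267e-01 -2.020e-02  4.760e-02]
[ 1.98e+02  2.54e+02  3.07e+02  5.20e-01 -2.01e-02  4.67e-02]
[ 2.120e+02  2.540e+02  3.070e+02  5.138e-01 -2.030e-02  4.850e-02]
zfit [-0.00080949  0.04808431] z at centre 0.04763018880888634 yfit deg 0.7532648068366308
front row 32.166666666666664
0.045 [ 0.58857292 -0.01912274  0.045     ] [ 0.46950016 -0.02103153  0.045     ]
0.05 [ 0.58718177 -0.01912715  0.05      ] [ 0.47236719 -0.02096768  0.05      ]
0.055 [ 0.58579063 -0.01913155  0.055     ] [ 0.47523422 -0.02090382  0.055     ]
```

>>> {"method": "servo_tool", "body": {
  "slide": [
    [0, -0.035, 0],
    [0, -0.07, 0],
    [0, -0.1, 0],
    [0, -0.113, 0],
    [0, -0.113, -0.004],
    [0, -0.113, -0.0085],
    [0, -0.113, -0.01],
    [0, -0.113, -0.01]
  ],
  "turn": [0, 0, 0, 0, 0, 0, 0, 0],
  "claw": [5, 5, 5, 5, 5, 5, 5, 5]
}}

```text
clock: 5.75
ee_pos: [0.4799, -0.1316, 0.1041]
eef_rot: [-3.141, 0.001, 0.025]
force: [0.2, 0.7, -1.1]
gripper_width: 0.0211
```

```bash
python3 - <<'E'
from h import *
c=cam("wrist","w5"); d=cam("side"); s=sense(); print(s['ee_pos'],s['eef_rot'],s['clock'],s['gripper_width'],s['force'])
cv2.imwrite("pics/s5.png",cv2.resize(d["image"][200:320,200:320,::-1],(600,600),interpolation=cv2.INTER_CUBIC))
E
```

```text
[ 0.48011242 -0.13209464  0.10439753] [-3.14140109e+00  1.87069550e-04  2.45853348e-02] 5.85 0.021249014915675518 [-0.651229   -0.05255173 -0.44865601]
```

View pics/w5.png

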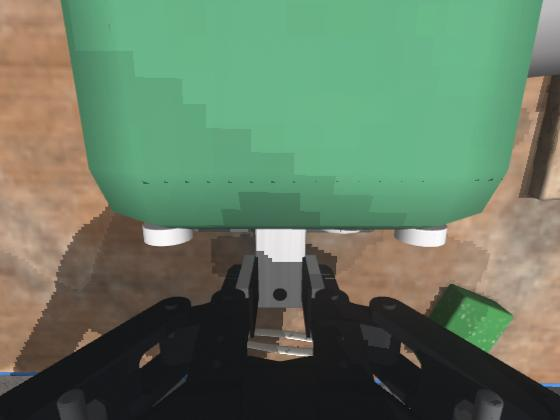

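View pics/s5.png

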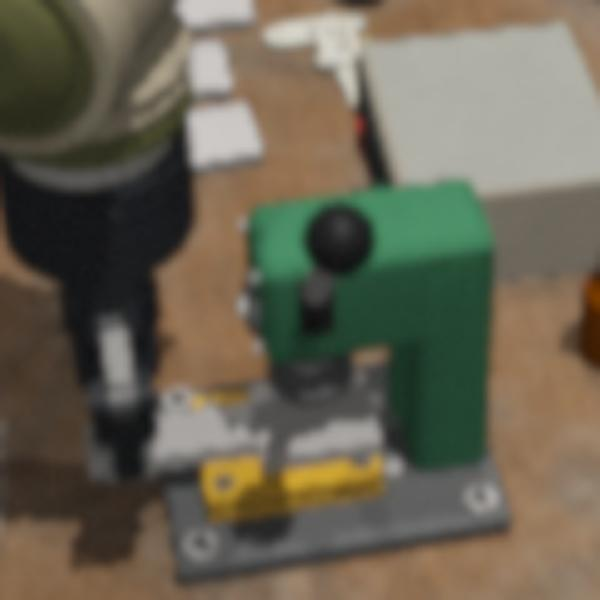

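>>> {"method": "servo_tool", "body": {
  "slide": [
    [0, 0, -0.0008],
    [0, 0, -0.0015],
    [0, 0, -0.0015],
    [0, 0, -0.0015],
    [0, 0, -0.0015],
    [0, 0, 0.02],
    [0, 0, 0.05],
    [-0.006, 0.04, 0.05],
    [-0.012, 0.085, 0.05],
    [-0.018, 0.13, 0.04],
    [-0.022, 0.175, 0.02],
    [-0.0235, 0.215, 0.0],
    [-0.0235, 0.2306, -0.008],
    [-0.0235, 0.2306, -0.008]
  ],
  "turn": [0, 0, 0, 0, 0, 0, 0, 0, 4.1, 4.1, 4.1, 4.1, 4.1, 4.1],
  "claw": [5, 5, 50, 50, 50, 50, 50, 50, 50, 50, 50, 50, 50, 50]
}}

```text
clock: 7.25
ee_pos: [0.4559, 0.0995, 0.0955]
eef_rot: [-3.141, 0.002, 0.098]
force: [0.5, -0.2, -0.4]
gripper_width: 0.0425
```

```bash
python3 - <<'E'
from h import *
c=cam("wrist","w6"); d=cam("side"); s=sense(); print(s['ee_pos'],s['eef_rot'],s['clock'],s['gripper_width'],s['force'])
cv2.imwrite("pics/s6.png",cv2.resize(d["image"][200:320,200:320,::-1],(600,600),interpolation=cv2.INTER_CUBIC))
E
```

```text
[0.4568003  0.09748239 0.0966096 ] [ 3.14138400e+00 -2.59979754e-04  9.56614713e-02] 7.35 0.043113234442049925 [-0.10638018 -0.82912016  0.13735234]
```

View pics/w6.png

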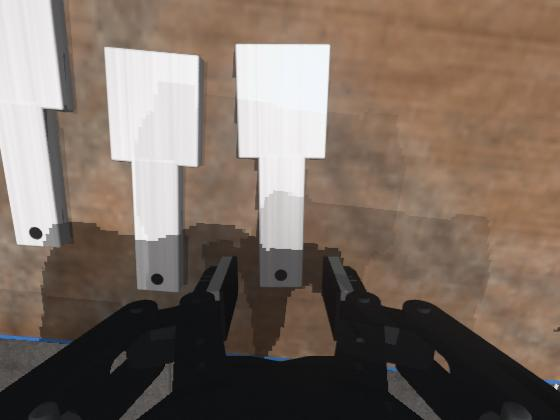

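View pics/s6.png

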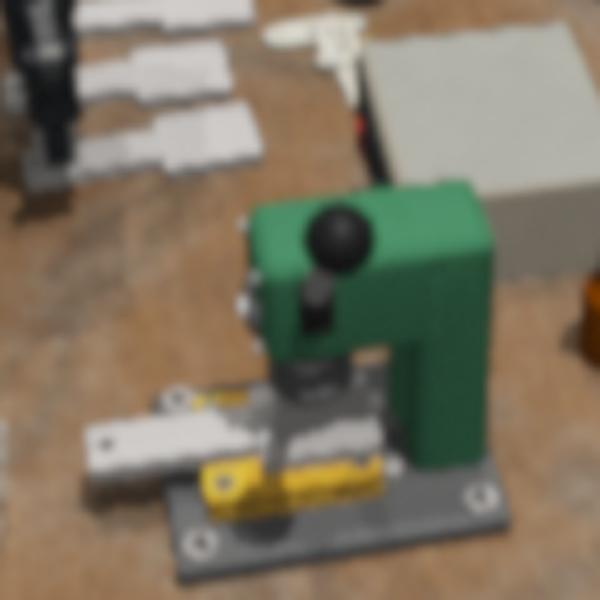

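```bash
python3 - <<'E'
from h import *
d=cam("side"); print(onplane(d,(200+108.5/5-.5,200+443.5/5-.5),.038))
t=cam("top"); cv2.imwrite("pics/t6.png",cv2.resize(t["image"][190:260,260:360,::-1],(800,560),interpolation=cv2.INTER_CUBIC))
E
```

```text
[ 0.47319037 -0.13492544  0.038     ]
```

>>> {"method": "servo_tool", "body": {
  "slide": [
    [0, 0, -0.012],
    [0, 0, -0.0205],
    [0, 0, -0.0205],
    [0, 0, -0.0205],
    [0, 0, -0.0205],
    [0, 0, -0.0205],
    [0, 0, -0.0205],
    [0, 0, 0.0],
    [0, 0, 0.0245],
    [0.006, -0.03, 0.0245],
    [0.012, -0.06, 0.0245],
    [0.018, -0.09, 0.0245],
    [0.0235, -0.12, 0.0245],
    [0.0235, -0.12, 0.0245],
    [0.0235, -0.12, 0.0245]
  ],
  "turn": [0, 0, 0, 0, 0, 0, 0, 0, 0, 0, -2, -4.1, -4.1, -4.1, -4.1],
  "claw": [50, 50, 50, 10, 5, 5, 5, 5, 5, 5, 5, 5, 5, 5, 5]
}}

```text
clock: 8.95
ee_pos: [0.4799, -0.0225, 0.121]
eef_rot: [-3.141, 0.0, 0.022]
force: [0.4, -0.2, -0.8]
gripper_width: 0.0209
```

View pics/t6.png

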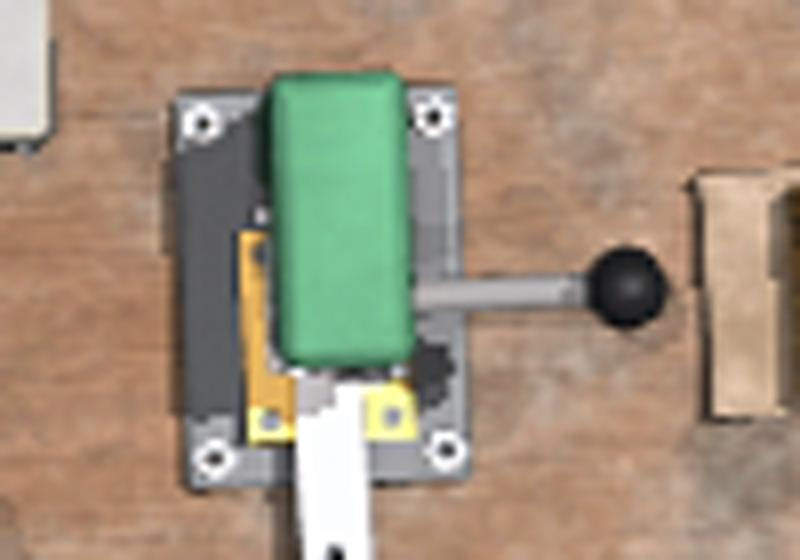

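```bash
cat > chk.py <<'E'
from tilt import *
import sys
c=cam("wrist",sys.argv[1]); s=sense(); print(s['ee_pos'],s['eef_rot'],s['clock'],s['gripper_width'],s['force'])
o=tilt(c,None)
x,y,z=o[:,3],o[:,4],o[:,5]
print('slope',np.polyfit(x,z,1)[0],'ztop',np.median(z),'yaw',np.degrees(np.arctan(np.polyfit(x,y,1)[0])))
hsv=cv2.cvtColor(c["image"],cv2.COLOR_RGB2HSV)
col=(hsv[:,250:310,1]<45)&(hsv[:,250:310,2]>95); r=np.argmax(col,axis=0).mean()
f=onplane(c,(282,r-.5),np.median(z)); print('front edge',f,'centre x',f[0]-.026,'centre y',np.polyval(np.polyfit(x,y,1),f[0]-.026))
E
python3 chk.py w7
```

```text
[ 0.47974082 -0.02185331  0.12093887] [-3.14124952e+00  5.04093210e-04  2.33637043e-02] 9.0 0.0209800773500406 [ 0.06657683  0.55355266 -1.38785478]
slope -0.0023525955580385154 ztop 0.05267175778870393 yaw 1.911211430296711
front edge [ 0.58765238 -0.02159027  0.05267176] centre x 0.5616523763046978 centre y -0.02031467176851423
```

View pics/w7.png

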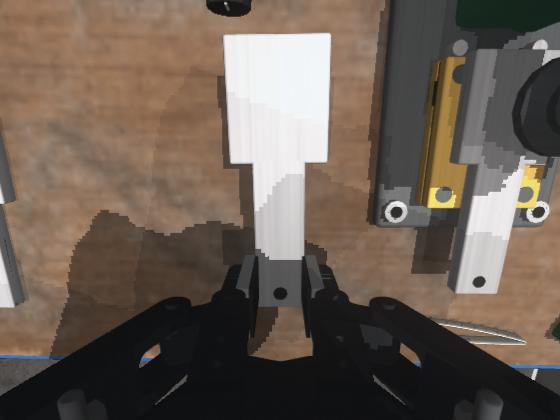

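>>> {"method": "servo_tool", "body": {
  "slide": [
    [0, -0.035, 0],
    [0, -0.07, 0],
    [0, -0.1, 0],
    [0, -0.1115, 0],
    [0, -0.1115, -0.002],
    [0, -0.1115, -0.005],
    [0, -0.1115, -0.0065],
    [0, -0.1115, -0.0065]
  ],
  "turn": [0, 0, 0, 0, 0, 0, 0, 0],
  "claw": [5, 5, 5, 5, 5, 5, 5, 5]
}}

```text
clock: 9.8
ee_pos: [0.4798, -0.1323, 0.1144]
eef_rot: [-3.141, 0.001, 0.025]
force: [-2.6, 1.6, 4.3]
gripper_width: 0.0209
```

```bash
python3 - <<'E'
from h import *
d=cam("side"); s=sense(); print(s['ee_pos'],s['eef_rot'],s['clock'],s['gripper_width'],s['force'])
cv2.imwrite("pics/s7.png",cv2.resize(d["image"][230:320,200:320,::-1],(800,600),interpolation=cv2.INTER_CUBIC))
E
```

```text
[ 0.47979988 -0.1323051   0.11449369] [-3.14075251e+00  9.02187160e-04  2.51315394e-02] 9.85 0.02093810943334504 [-2.22458515  2.29762824  3.47528459]
```

View pics/s7.png

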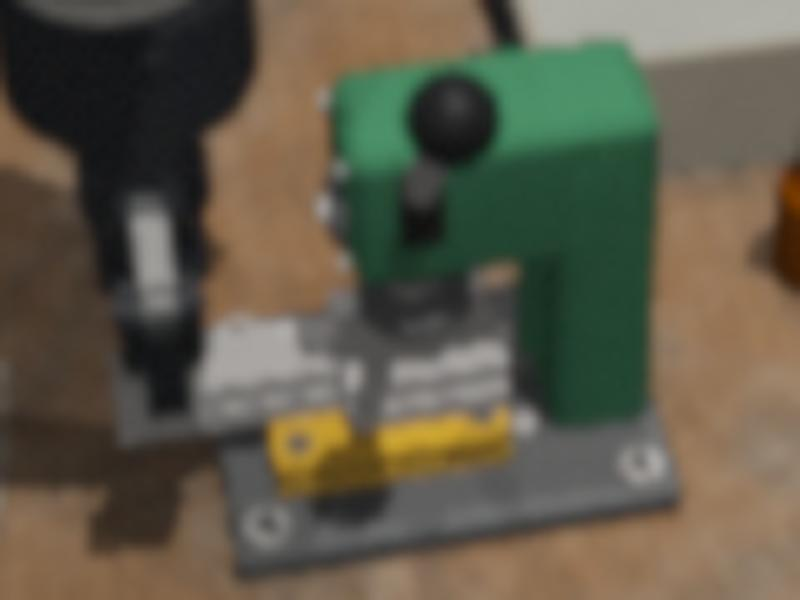

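>>> {"method": "servo_tool", "body": {
  "slide": [
    [0, 0, 0],
    [0, 0, 0],
    [0, 0, 0],
    [0, 0, 0.02],
    [0, 0, 0.045],
    [-0.006, 0.04, 0.045],
    [-0.012, 0.085, 0.045],
    [-0.018, 0.13, 0.04],
    [-0.023, 0.175, 0.03],
    [-0.028, 0.22, 0.015],
    [-0.0327, 0.265, 0.0],
    [-0.0327, 0.29, -0.012],
    [-0.0327, 0.2992, -0.018],
    [-0.0327, 0.2992, -0.018],
    [-0.0327, 0.2992, -0.018]
  ],
  "turn": [0, 0, 0, 0, 0, 0, 0, -0.6, -0.6, -0.6, -0.6, -0.6, -0.6, -0.6, -0.6],
  "claw": [50, 50, 50, 50, 50, 50, 50, 50, 50, 50, 50, 50, 50, 50, 50]
}}

```text
clock: 11.35
ee_pos: [0.4477, 0.1646, 0.0967]
eef_rot: [3.141, -0.0, 0.013]
force: [0.3, -0.7, 0.3]
gripper_width: 0.0425
```

```bash
python3 - <<'E'
from h import *
c=cam("wrist","w8"); d=cam("side"); t=cam("top"); s=sense(); print(s['ee_pos'],s['eef_rot'],s['clock'],s['gripper_width'],s['force'])
a=cv2.resize(d["image"][200:320,200:320,::-1],(560,560),interpolation=cv2.INTER_CUBIC)
cv2.imwrite("pics/s8.png",a)
cv2.imwrite("pics/t8.png",cv2.resize(t["image"][190:260,260:360,::-1],(800,560),interpolation=cv2.INTER_CUBIC))
E
```

```text
[0.44782555 0.16437747 0.09693306] [ 3.14158842e+00 -9.93073921e-04  1.12710200e-02] 11.5 0.04270124221705257 [-0.26118868 -0.4156601   0.17912195]
```

View pics/w8.png

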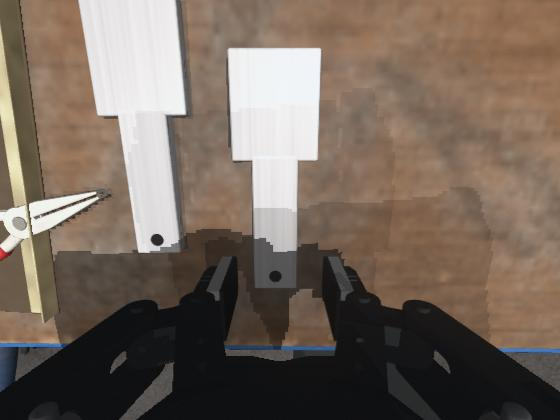

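View pics/s8.png

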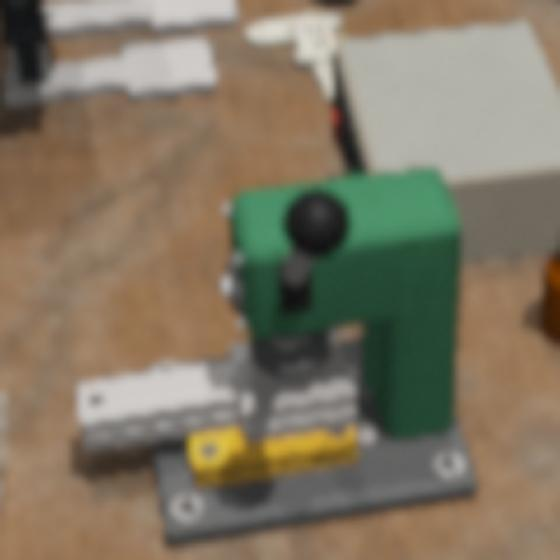

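View pics/t8.png

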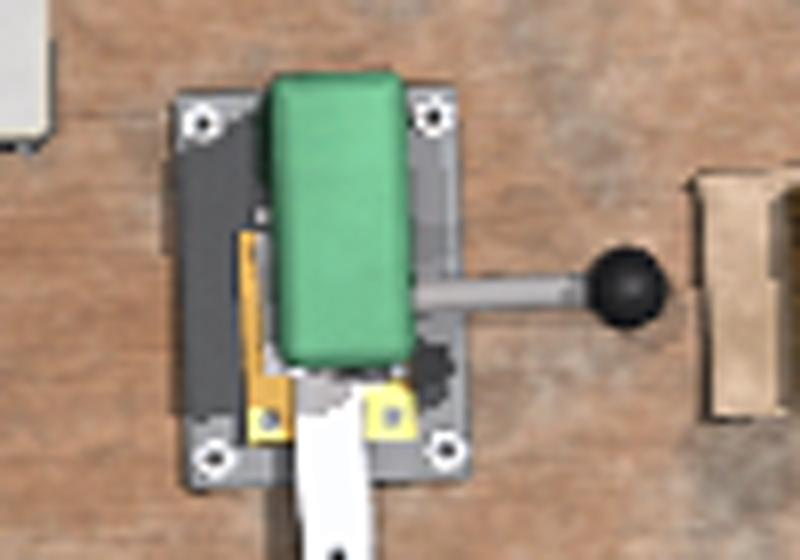

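>>> {"method": "servo_tool", "body": {
  "slide": [
    [0, 0.002, -0.012],
    [0, 0.002, -0.0205],
    [0, 0.002, -0.0205],
    [0, 0.002, -0.0205],
    [0, 0.002, -0.0205],
    [0, 0.002, -0.0205],
    [0, 0.002, -0.0205],
    [0, 0.002, 0.005],
    [0.004, -0.02, 0.0295],
    [0.01, -0.06, 0.0295],
    [0.018, -0.1, 0.0295],
    [0.025, -0.14, 0.0295],
    [0.032, -0.175, 0.0295],
    [0.0335, -0.186, 0.0295],
    [0.0335, -0.186, 0.0295],
    [0.0335, -0.186, 0.0295]
  ],
  "turn": [0, 0, 0, 0, 0, 0, 0, 0, 0, 0, 0.6, 0.6, 0.6, 0.6, 0.6, 0.6],
  "claw": [50, 50, 50, 10, 5, 5, 5, 5, 5, 5, 5, 5, 5, 5, 5, 5]
}}

```text
clock: 13.1
ee_pos: [0.4804, -0.0197, 0.1258]
eef_rot: [-3.141, 0.001, 0.024]
force: [-0.2, 1.3, -1.3]
gripper_width: 0.021
```

```bash
python3 chk.py w9
```

```text
[ 0.48043661 -0.01936185  0.12588859] [-3.14115336e+00  6.38751375e-04  2.46112276e-02] 13.15 0.021066296455411474 [ 0.77948467  0.05475331 -1.23692509]
slope -0.010900298380668671 ztop 0.057664878019804196 yaw 1.3397736739093788
front edge [ 0.58767476 -0.01865209  0.05766488] centre x 0.5616747647102316 centre y -0.01841375703579986
```

View pics/w9.png

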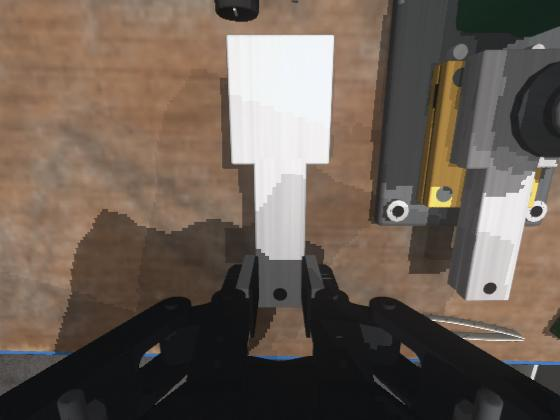

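>>> {"method": "servo_tool", "body": {
  "slide": [
    [0, -0.03, 0],
    [0, -0.06, 0],
    [0, -0.085, 0],
    [0, -0.105, 0],
    [0, -0.1135, 0],
    [0, -0.1135, 0],
    [0, -0.1135, 0]
  ],
  "turn": [0, 0, 0, 0, 0, 0, 0],
  "claw": [5, 5, 5, 5, 5, 5, 5]
}}

```text
clock: 13.85
ee_pos: [0.4807, -0.1328, 0.1259]
eef_rot: [-3.141, 0.001, 0.025]
force: [0.0, 0.1, -1.4]
gripper_width: 0.0213
```

```bash
python3 - <<'E'
from h import *
d=cam("side"); s=sense(); print(s['ee_pos'],s['eef_rot'],s['clock'],s['gripper_width'],s['force'],s['ft_torque'])
cv2.imwrite("pics/s9.png",cv2.resize(d["image"][230:320,200:320,::-1],(800,600),interpolation=cv2.INTER_CUBIC))
E
```

```text
[ 0.48076102 -0.13271289  0.12589895] [-3.14113177e+00  4.59044182e-04  2.48742087e-02] 13.9 0.020412350511115084 [ 0.81945418  0.37802229 -1.5790647 ] [0.02613964 0.01504304 0.004727  ]
```

View pics/s9.png

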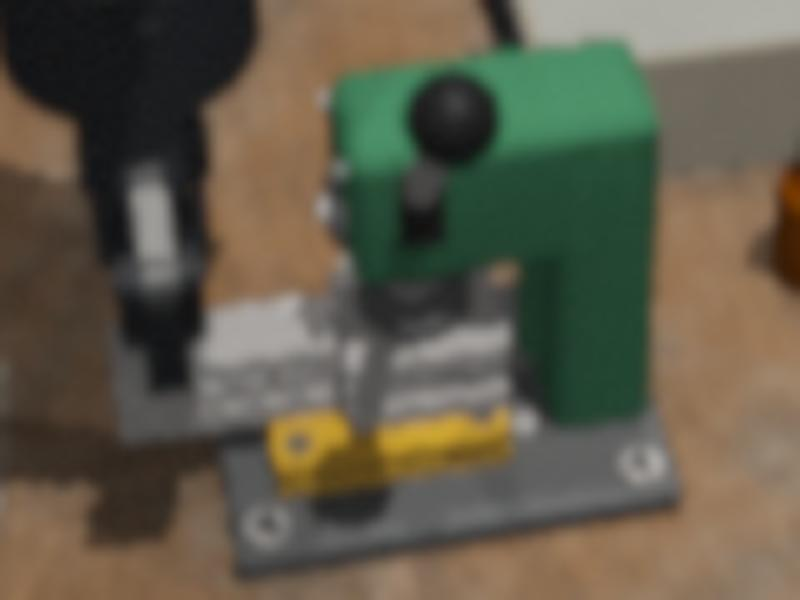

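>>> {"method": "servo_tool", "body": {
  "slide": [
    [0, 0, -0.001],
    [0, 0, -0.002],
    [0, 0, -0.002],
    [0, 0, -0.002],
    [0, 0, -0.002],
    [0, 0, -0.002],
    [0, 0, 0.02],
    [-0.01, 0, 0.06],
    [-0.03, 0.03, 0.1],
    [-0.05, 0.06, 0.1],
    [-0.06, 0.09, 0.1],
    [-0.06, 0.09, 0.1],
    [-0.06, 0.09, 0.1]
  ],
  "turn": [0, 0, 0, 0, 0, 0, 0, 0, 0, 0, 0, 0, 0],
  "claw": [5, 5, 5, 50, 50, 50, 50, 50, 50, 50, 50, 20, 0]
}}

```text
clock: 15.2
ee_pos: [0.421, -0.0439, 0.2261]
eef_rot: [3.141, -0.001, 0.025]
force: [0.0, -0.7, 1.1]
gripper_width: 0.0143
```

```bash
python3 - <<'E'
from h import *
import pickle
c=cam("wrist","w10"); d=cam("side"); t=cam("top"); s=sense(); print(s['ee_pos'],s['eef_rot'],s['clock'],s['gripper_width'],s['force'])
pickle.dump((c,d,t),open("p10.pkl","wb"))
cv2.imwrite("pics/s10.png",cv2.resize(d["image"][230:320,200:320,::-1],(800,600),interpolation=cv2.INTER_CUBIC))
cv2.imwrite("pics/t10.png",cv2.resize(t["image"][190:260,260:360,::-1],(800,560),interpolation=cv2.INTER_CUBIC))
E
```

```text
[ 0.42136339 -0.0448082   0.22576205] [3.14146119e+00 1.18921551e-05 2.27064582e-02] 15.35 0.0001585023176636618 [ 0.28335069  0.78375451 -0.11104567]
```

View pics/w10.png

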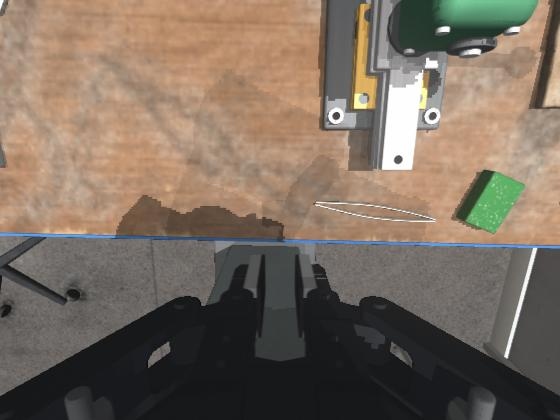

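View pics/s10.png

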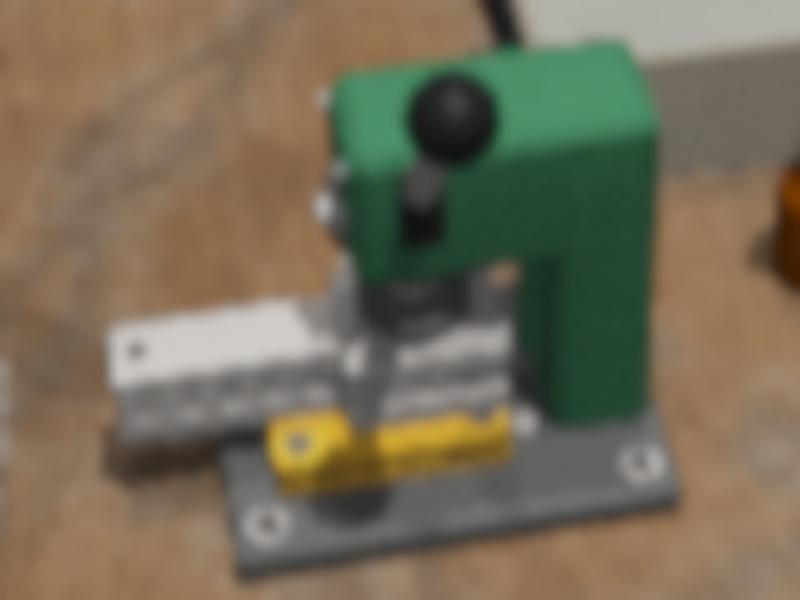

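View pics/t10.png

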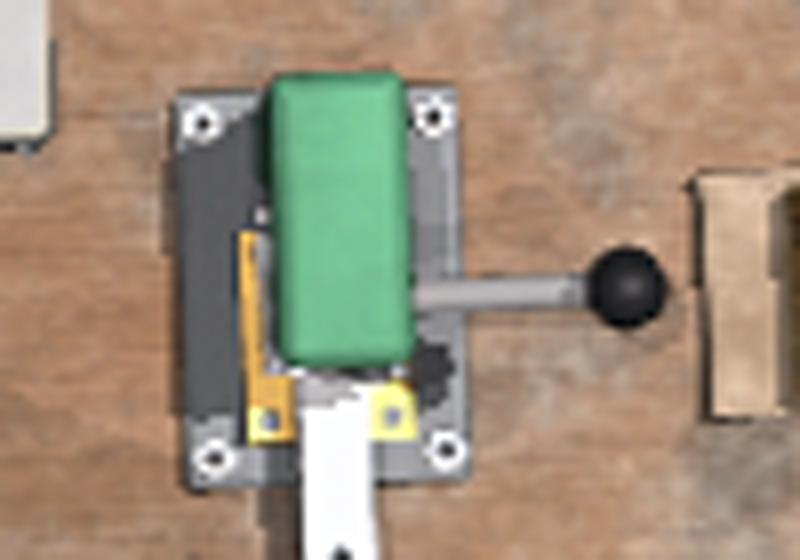

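```bash
python3 - <<'E'
from h import *
import pickle
c,d,t=pickle.load(open("p10.pkl","rb"))
f=lambda x,y,ox,oy,k:(ox+(x+.5)/k-.5,oy+(y+.5)/k-.5)
hs=f(136,349,200,230,6.667); ht=f(341,552,260,190,8)
for n,r in(("w-side",tri(c,(398,159),d,hs)),("w-top",tri(c,(398,159),t,ht)),("top-side",tri(t,ht,d,hs))): print(n,r)
print('w onplane .058',onplane(c,(398,159),.058))
ks=f(453,118,200,230,6.667); kt=f(627,287,260,190,8); print('knob',tri(t,kt,d,ks))
# top-plate yaw from wrist: handle edges
E
```

```text
w-side (array([ 0.47238097, -0.13455659,  0.05706808]), np.float64(0.00015118354589253147))
w-top (array([ 0.471769  , -0.13334214,  0.06019309]), np.float64(0.0018480564358629183))
top-side (array([ 0.47143309, -0.13357555,  0.0561248 ]), np.float64(0.0016840071670443971))
w onplane .058 [ 0.47252772 -0.13420023  0.058     ]
knob (array([ 0.56176738, -0.21416049,  0.21028705]), np.float64(0.0027823978734971126))
```

>>> {"method": "servo_tool", "body": {
  "slide": [
    [0, 0, 0.045],
    [0, 0, 0.088],
    [0.025, -0.03, 0.088],
    [0.05, -0.06, 0.088],
    [0.075, -0.09, 0.088],
    [0.1, -0.12, 0.088],
    [0.125, -0.15, 0.088],
    [0.141, -0.17, 0.088],
    [0.141, -0.17, 0.085],
    [0.141, -0.17, 0.085],
    [0.141, -0.17, 0.085]
  ],
  "turn": [0, 0, 0, 0, 0, 0, 0, 0, 0, 0, 0],
  "claw": [0, 0, 0, 0, 0, 0, 0, 0, 0, 0, 0]
}}

```text
clock: 16.45
ee_pos: [0.5614, -0.2136, 0.3108]
eef_rot: [-3.141, 0.001, 0.024]
force: [-0.0, -0.9, -0.3]
gripper_width: -0.0002
```

```bash
python3 - <<'E'
from h import *
c=cam("wrist","w11"); d=cam("side","s11"); s=sense(); print(s['ee_pos'],s['eef_rot'],s['clock'],s['gripper_width'],s['force'])
cv2.imwrite("pics/s11.png",cv2.resize(d["image"][130:340,180:400,::-1],(700,668),interpolation=cv2.INTER_CUBIC)[:600])
E
```

```text
[ 0.56148495 -0.21338212  0.31138119] [ 3.14140726e+00 -2.91780860e-04  2.40879185e-02] 16.55 0.0003518164259860256 [-0.41203765  0.25334216 -0.17896612]
```

View pics/w11.png

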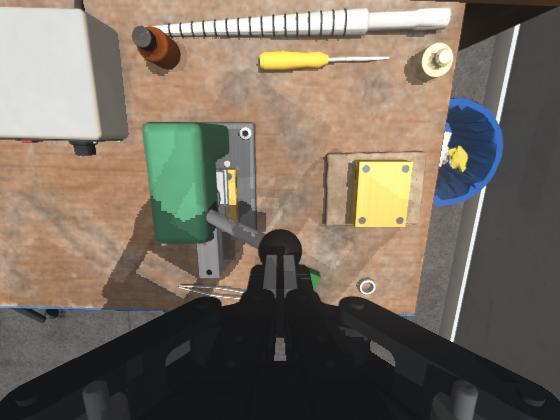

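View pics/s11.png

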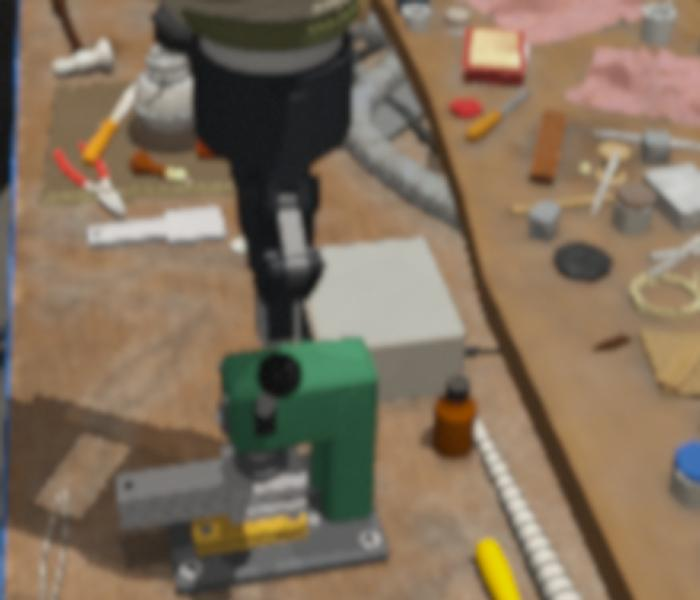

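>>> {"method": "servo_tool", "body": {
  "slide": [
    [0, -0.001, -0.007],
    [0, -0.0014, -0.013],
    [0, -0.006, -0.019],
    [0, -0.0124, -0.025],
    [0, -0.017, -0.031],
    [0, -0.0221, -0.037],
    [0, -0.026, -0.043],
    [0.001, -0.0304, -0.049],
    [0.001, -0.0304, -0.049],
    [0.001, -0.0304, -0.049]
  ],
  "turn": [0, 0, 0, 0, 0, 0, 0, 0, 0, 0],
  "claw": [0, 0, 0, 0, 0, 0, 0, 0, 0, 0]
}}

```text
clock: 17.55
ee_pos: [0.5628, -0.244, 0.2613]
eef_rot: [-3.14, 0.001, 0.024]
force: [0.7, -0.3, 0.1]
gripper_width: -0.0004
```

```bash
python3 - <<'E'
from h import *
d=cam("side"); t=cam("top"); s=sense(); print(s['ee_pos'],s['eef_rot'],s['clock'],s['gripper_width'],s['force'])
cv2.imwrite("pics/s12.png",cv2.resize(d["image"][180:330,190:340,::-1],(600,600),interpolation=cv2.INTER_CUBIC)[:600])
E
```

```text
[ 0.56288004 -0.24394157  0.26175404] [-3.14086075e+00  4.10227407e-04  2.39899740e-02] 17.65 -0.00023777629480772666 [-0.90236296 -1.15184115 -0.66402456]
```

View pics/s12.png

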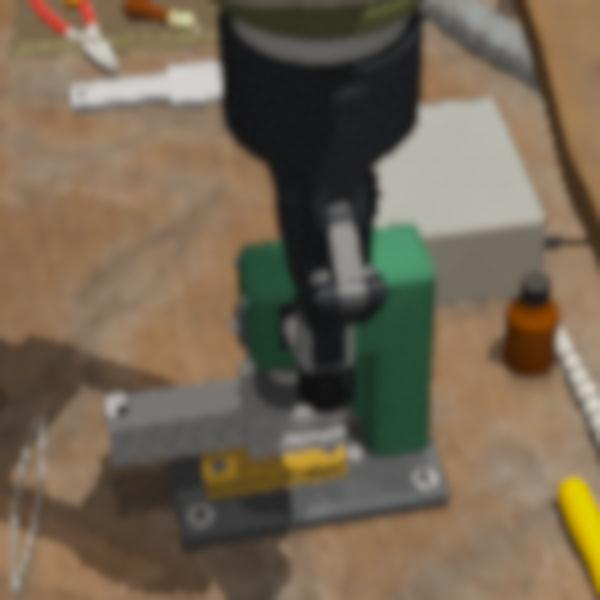

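>>> {"method": "servo_tool", "body": {
  "slide": [
    [0, -0.0035, -0.0065],
    [0, -0.0067, -0.013],
    [0, -0.0095, -0.02],
    [0, -0.0119, -0.0267],
    [0, -0.0138, -0.034],
    [0, -0.0153, -0.041],
    [0, -0.0161, -0.047],
    [0, -0.0168, -0.0534],
    [0, -0.017, -0.06],
    [0, -0.017, -0.066],
    [0, -0.017, -0.066],
    [0, -0.017, -0.066]
  ],
  "turn": [0, 0, 0, 0, 0, 0, 0, 0, 0, 0, 0, 0],
  "claw": [0, 0, 0, 0, 0, 0, 0, 0, 0, 0, 0, 0]
}}

```text
clock: 18.85
ee_pos: [0.5629, -0.2614, 0.1965]
eef_rot: [3.141, -0.001, 0.024]
force: [-2.3, -0.7, 7.1]
gripper_width: -0.0
```

```bash
python3 - <<'E'
from h import *
d=cam("side"); t=cam("top"); s=sense(); print(s['ee_pos'],s['eef_rot'],s['clock'],s['gripper_width'],s['force'])
cv2.imwrite("pics/s13.png",cv2.resize(d["image"][180:330,190:340,::-1],(600,600),interpolation=cv2.INTER_CUBIC)[:600])
E
```

```text
[ 0.56287621 -0.26140098  0.19645172] [ 3.14098082e+00 -5.72044661e-04  2.36677612e-02] 18.95 0.00014030618764645538 [-2.06756449 -1.04972031  7.219072  ]
```

View pics/s13.png

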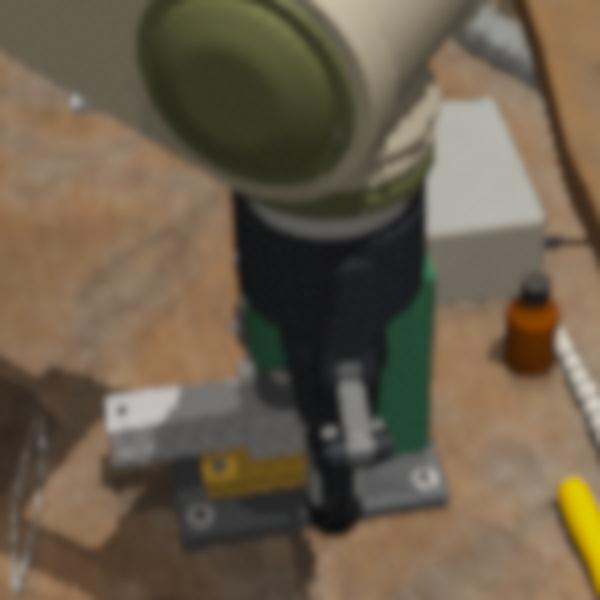

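>>> {"method": "servo_tool", "body": {
  "slide": [
    [0, 0, -0.001],
    [0, 0, -0.002],
    [0, 0, -0.003],
    [0, 0, -0.003],
    [0, 0, -0.003]
  ],
  "turn": [0, 0, 0, 0, 0],
  "claw": [0, 0, 0, 0, 0]
}}

```text
clock: 19.45
ee_pos: [0.5629, -0.2614, 0.1959]
eef_rot: [3.139, -0.002, 0.024]
force: [-6.9, 2.0, 21.1]
gripper_width: 0.0002
```

>>> {"method": "servo_tool", "body": {
  "slide": [
    [0, 0, 0.01],
    [0, 0, 0.05],
    [0, 0, 0.09],
    [0, 0, 0.12],
    [-0.04, 0.0, 0.12],
    [-0.08, 0.02, 0.12],
    [-0.12, 0.04, 0.12],
    [-0.14, 0.06, 0.12],
    [-0.14, 0.06, 0.12],
    [-0.14, 0.06, 0.12]
  ],
  "turn": [0, 0, 0, 0, 0, 0, 0, 0, 0, 0],
  "claw": [0, 0, 0, 0, 0, 0, 0, 0, 0, 0]
}}

```text
clock: 20.45
ee_pos: [0.423, -0.2013, 0.3131]
eef_rot: [3.141, -0.001, 0.024]
force: [0.3, -0.9, 0.1]
gripper_width: 0.0003
```

```bash
python3 - <<'E'
from h import *
import pickle
c=cam("wrist","w14"); d=cam("side"); t=cam("top","t14"); s=sense(); print(s['ee_pos'],s['eef_rot'],s['clock'],s['gripper_width'],s['force'])
cv2.imwrite("pics/s14.png",cv2.resize(d["image"][180:330,190:340,::-1],(600,600),interpolation=cv2.INTER_CUBIC)[:600])
cv2.imwrite("pics/t14.png",cv2.resize(t["image"][190:260,260:360,::-1],(800,560),interpolation=cv2.INTER_CUBIC))
pickle.dump((c,d,t),open("p14.pkl","wb"))
E
```

```text
[ 0.4235755  -0.20198091  0.31257442] [-3.14127483e+00  1.90152824e-04  2.35664561e-02] 20.6 -7.106490981515858e-05 [-0.26769214 -0.39587284 -0.10158193]
```

View pics/w14.png

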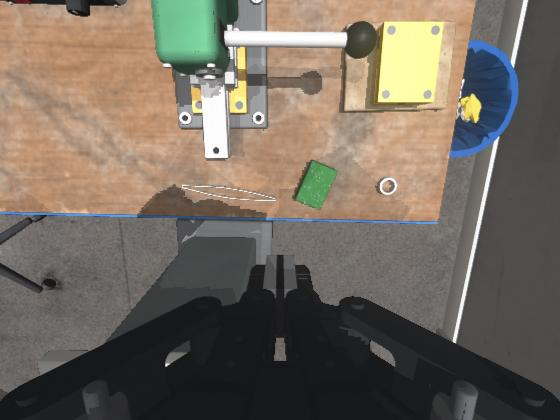

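View pics/s14.png

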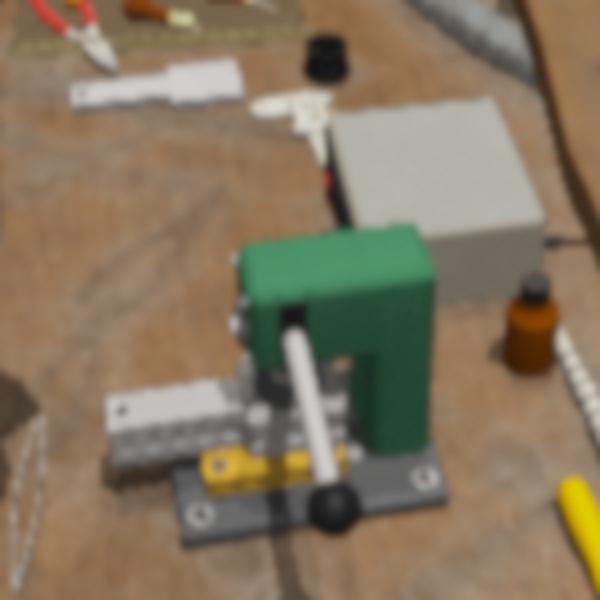

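View pics/t14.png

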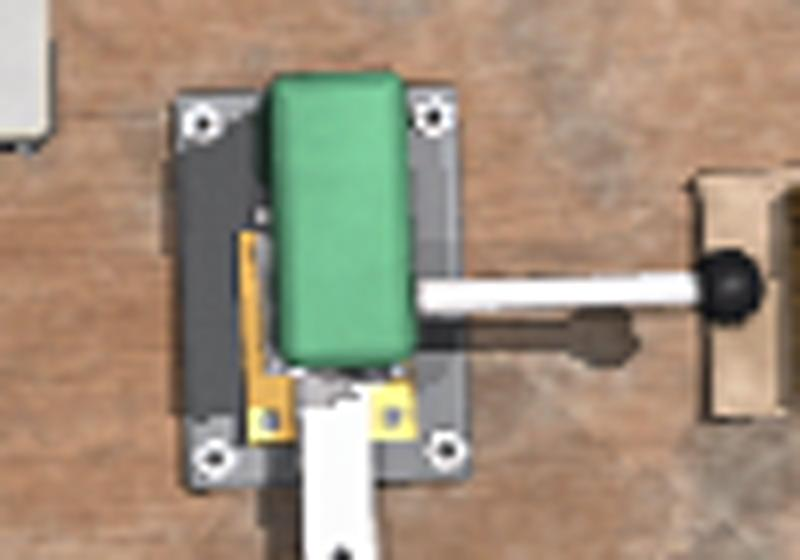

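```bash
python3 - <<'E'
from h import *
import pickle
c,d,t=pickle.load(open("p14.pkl","rb"))
f=lambda x,y,ox,oy,k:(ox+(x+.5)/k-.5,oy+(y+.5)/k-.5)
kt=f(730,286,260,190,8); ks=f(333,506,190,180,4); kw=(361,40)
for a in(tri(t,kt,d,ks),tri(c,kw,d,ks)):
    p=a[0]; print('knob',p.round(4),round(a[1],4),'phi deg',np.degrees(np.arctan2(p[2]-.116,-.142-p[1])))
hs=f(123,410,190,180,4); print('hole',tri(c,(216,150),d,hs))
E
```

```text
knob [ 0.5624 -0.2627  0.112 ] 0.0025 phi deg -1.9076003202525438
knob [ 0.5638 -0.2629  0.1122] 0.0003 phi deg -1.8203100690728755
hole (array([ 0.47267222, -0.13370887,  0.05546485]), np.float64(0.0007534978790377488))
```

```bash
python3 -c "
from plant import hand_in,sense
print(sense()['clock'],hand_in())"
```

```text
the job is handed in; nothing more can be done
20.6 None
```

The thin mould was in the press (its top measured at about 27–28 mm), so three plates were needed. I stacked them under the foot, pushed the lever down to its stop and handed in at 20.6 s. The fourth plate was never touched and lies flat on the worktop.

**Last checks**
- **Stack:** The hole in the top plate's handle puts that plate's centre at about (0.562, -0.132), within 2 mm of the ram axis. The hole did not shift sideways when the press closed.
- **Stack height:** The top of the stack measured 55–60 mm depending on the camera pair, against 58 mm expected. Most readings came out 1–2 mm low, which matches the calibration error.
- **Lever:** With the arm clear, the knob sits about 1.9° below level, which is the full 1.0 rad. At the end of the push, 3 mm of extra command moved the tool only 0.6 mm and the force rose to 21 N, so it was at the stop.
- **Surroundings:** The arm touches nothing, and neither mould nor the bottle looks moved in the pictures. No check failed.
- **Not measured:** The foot's force on the stack can't be read directly. I inferred it from the geometry: the foot travels 9 mm into a gap of about 5 mm, which compresses its spring by about 4 mm.

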